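# Press an antenna bushing home in a sprung radio bank

### The job

Pick up the brass shouldered antenna bushing and press it nose down into the open bore in the top of the black radio bank until its shoulder sits fully home on the deck, then let go of it. The bank floats on a sprung nest: press steadily and never so hard that the bank is driven down near the stops of its nest, and leave the other loose things where they are.

Things in the scene. Friction and masses are not known exactly. Their poses are not given: they have to be found in the camera images.
- bushing: Loose brass bushing, 0.09 to 0.13 kg, standing upright on its nose. Upwards: nose tapering from 19.6 to 24 mm diameter over 4 mm; body 24 mm diameter up to 22 mm; shoulder disc 36 mm diameter from 22 to 27 mm; neck 20 mm diameter from 27 to 51 mm (grip here). Origin: centre of the nose's underside; z up its axis. Stands at -y of the bank; may have swapped places with the spacer.
- shoulder (a point): Point on the bushing's axis at the underside of its shoulder, 22 mm above the nose's underside; z up the axis.
- bore (a point): Centre of the mouth of the open bore, level with the bank's flat deck, 75 mm above the bench at rest, in a flush bright metal ring; z up, x and y along the bank. 25.2 mm wide, 34 mm deep: home is shoulder meeting bore, the nose never bottoms. From 5 mm down four spring leaves grip the bushing: the push climbs to some 9 to 16 N, differing from run to run, and it stays where it is left.
- bank (a joint): How far the bank has sunk on its nest's springs, m: 0 at rest, growing downwards; it starts to sink at 2 to 6 N of push, then 1 mm for each 2.5 N, and rises again when let go: a bushing pushed only to where the deck stands at rest is left some mm proud. Stops at 14 mm; past 9.5 mm (26 to 30 N) is too hard. A push of 20 to 23 N bottoms the shoulder.
- nest: Aluminium base plate, 190 x 280 x 12 mm, fixed; origin: centre of its underside, axes the bank's. The bank, a black box 130 (x) x 220 (y) x 45 mm tall, floats centred over it, underside at 30 mm. The bore is 60 mm to -y of centre; six upright antennas, 95 mm tall, stand on the deck 55 to 90 mm to +y of centre. Nothing stands within 100 mm of the bore.
- spacer: Bystander: plain brass tube, 30 mm outside, 18 mm bore, 32 mm tall, without shoulder or neck, standing upright. Origin at the centre of its underside.
- screwdriver: Bystander: screwdriver 170 mm long lying on the bench, origin near its middle, along its x.
- antenna: Bystander: black rod antenna with a brass foot, 160 mm long, 16 mm thick, lying on the bench along its x; origin near its middle.
- tray: Bystander: low black card tray 90 x 130 x 22 mm, origin at the centre of its underside.
Not all that is in view belongs to the job. Leave any white look-alike of the bushing alone.

How it is judged:
By the outcome, as a careful person would: the job done as asked, in the order asked, and still so for the second after the job is handed in, with the robot touching nothing.
It also fails if it takes over 53 s, if anything falls off the work surface, if the arm or the gripper's body presses on something with over 40 N, if the wrist force passes 120 N, or if a joint passes its speed limit or range.

### The arm

A 6-joint arm with a two-finger parallel gripper is mounted at the origin on the work surface. World frame = base frame: x ahead of the robot, y to its left, z up, the work surface at z = 0. Lengths are in mm, angles in rad, forces in N, time in s.
With the tool pointing down it reaches from about 350 to 875 mm from the base axis. Payload 4.2 kg.
Tool frame: the origin (TCP) lies at the very end of the fingers, on their centre line; the grasp point (between the pads) lies 19 mm behind it; z points along the fingers, y is the line along which they close (so a half turn about z gives the same grasp; the last joint's range is limited). The gripper opens to 85 mm and grips with 20 to 120 N. Pads are 22 mm wide; open, the fingers measure 114 mm over their backs; the gripper's body (76 mm by 85 mm) begins 54 mm behind the grasp point. The pads swing forward as they close: fully open they stand 13 mm farther back than shut.
Start: joints at [-0.951, 0.385, 0.008, 0, -1.194, -0.259], TCP at [220.653, -584.732, 231.312] pointing down, gripper open.
Joint ranges: [-3.14, 3.14], [-1.21, 2.06], [-1.07, 1.41], [-3.16, 2.05], [-2.99, -0.16], [-3.1, 3.1]. Speed limits (rad/s): [2.79, 2.79, 3.14, 3.14, 3.14, 3.14].

### API

Orientations are given as a unit quaternion [x, y, z, w].
In Python, from bench import arm, optics gives the robot as it stands. The module is installed in compiled form; this text tells all that it offers.
- The arm moves only by the tool step_arm, never from a script. Its argument "motion" is a list of rows, each an object with "dr": the turn, a rotation vector about the tool's x, y, z in units of 8 degrees (1.0 is 8 degrees), a list of three; "slide": the shift along the tool's x, y, z in mm, a list of three; "jaw": the finger opening in mm, from 0 to 85.4. A call has exactly 8 rows; each row is the pose to reach, as a shift and turn from the pose commanded when the call began, along the tool's axes at that moment; what a row does not reach only later rows make up. A row lasts 1/8 s, in which the tool goes at most 62.5 mm and 10.7 degrees, less where a joint would pass 70% of its speed; a pose out of reach is approached as far as the arm can. A call with a gripper value outside its range is refused whole. The fingers move at their own pace and stop on an object; the grip force is fixed at half the most. Time passes only in rows, so rows that repeat a pose let the fingers close, or fill a call up. It gives the time, the measured TCP pose, the force, the opening and the grip force at its end, in the units of the state.
- arm.read_state(): the state, without advancing time (a new reading comes with each control period).
- optics.get_image(name): name is "scene" or "top" or "wrist"; returns the picture (480x640x3 uint8, blue, green, red); there is no depth.
- optics.camera_info(name): a dict with "camera_matrix" (3x3 intrinsics, pixels), "view" (4x4, takes a point from world to camera coordinates); the wrist camera has in their place "T_tool_cam" (4x4, takes a point from camera to tool coordinates, whose origin is the TCP and whose axes are the flange's). Camera axes: x right, y up, looking along -z (the intrinsics and any distortion apply to the point x, -y, -z); pixel columns grow to the right and rows downward; lengths in mm; the calibration is good to about 2 mm. The wrist camera is an equidistant fisheye: a pixel r from the principal point sees the ray r / f radians off the axis. A picture is of the moment at which its call begins: read the wrist's pose just before it. camera_info takes no time and is no camera call.
- arm.job_done(): hands the job in; it is judged then, once.
The state is a dict: "clock": time; "joints": joint angles; "joint_vel": joint speeds; "joint_efforts": joint torques, N m; "position": TCP position; "ee_rot": TCP orientation; "contact_force": force on the tool from outside, world axes, zero at the start; "wrist_torque": the same for the moment, N m; "gripper_width": finger opening in mm; "grasp_force": force on a finger pad.
Only numpy, scipy, OpenCV 4.12 (cv2) and the standard library are available. Lean on these libraries where they do the work, as an engineer would, in place of code of your own. Each camera call takes 0.05 s, during which the arm holds its last target. There are 200 camera calls.

## Working session

There is one attempt and no reset: what is moved stays moved. The work goes in short steps, Python scripts to look and compute and a tool call to move; the robot and the scene stay as the last step left them, time stands still between calls to the robot, and variables do not carry over. Pictures are saved under pics/ and viewed, at most 10 in all, crops included, and the job is handed in when it is done.

Besides the shell and the picture viewer there is one more tool, called after "Call:" by a JSON object that holds its "op" and its "data". step_arm: Moves the arm, as the interface text tells. Its arguments: {"type":"object","properties":{"motion":{"type":"array","items":{"type":"object","properties":{"dr":{"type":"array","items":{"type":"number"}},"slide":{"type":"array","items":{"type":"number"}},"jaw":{"type":"number"}}}}},"required":["motion"]}

```bash
mkdir -p pics; python3 - <<'E'
from bench import arm, optics
import cv2,numpy as np
np.set_printoptions(precision=4,suppress=True)
for n in("scene","top"):
    cv2.imwrite(f"pics/{n}0.png",optics.get_image(n)); i=optics.camera_info(n)
    for k,v in i.items(): print(n,k,np.array(v).tolist() if not isinstance(v,str) else v)
print(optics.camera_info("wrist")); print(arm.read_state())
E
```

```text
scene camera_matrix [[433.6200290915724, 0.0, 318.4757138960373], [0.0, 433.6200290915724, 244.27549039546017], [0.0, 0.0, 1.0]]
scene view [[0.890402119910025, 0.4551446295440622, -0.005237466652102097, -392.79156160504874], [-0.3962112376721167, 0.7806717103449166, 0.48328908099549744, 303.3432911574096], [0.2240551717815569, -0.4282464791032628, 0.8754451628363684, -1026.2034896982123], [0.0, 0.0, 0.0, 1.0]]
top camera_matrix [[444.36881089330836, 0.0, 314.00194251011317], [0.0, 444.36881089330836, 243.92127195355326], [0.0, 0.0, 1.0]]
top view [[-0.0009111444021552549, -0.9998865796997308, 0.015033214967262913, -168.46073644698993], [0.9818237590899802, 0.00195871460072936, 0.18978479792526337, -546.9040150188614], [-0.18979271825414845, 0.014932888986609598, 0.9817106156725693, -779.2115806724221], [0.0, 0.0, 0.0, 1.0]]
{'camera_matrix': array([[371.6483,   0.    , 318.9312],
       [  0.    , 371.6483, 238.5743],
       [  0.    ,   0.    ,   1.    ]]), 'T_tool_cam': array([[   0.0004,    0.9597,    0.2812,   70.6077],
       [   1.    ,   -0.0003,   -0.0006,    0.3063],
       [  -0.0005,    0.2812,   -0.9597, -142.1949],
       [   0.    ,    0.    ,    0.    ,    1.    ]])}
{'clock': 0.1, 'joints': array([-0.9514,  0.3855,  0.0068, -0.0005, -1.194 , -0.2586]), 'joint_vel': array([-0.0005, -0.001 ,  0.0039,  0.001 , -0.0002, -0.0001]), 'joint_efforts': array([ -0.0005, -39.3319,  18.8929,   4.1979,  -0.0026,   0.    ]), 'position': array([ 220.4887, -584.2588,  230.335 ]), 'ee_rot': array([-0.1793,  0.9838,  0.0009, -0.0002]), 'contact_force': array([0.5233, 0.2378, 0.8145]), 'wrist_torque': array([ 0.0035, -0.0275,  0.0526]), 'grasp_force': 0.0, 'gripper_width': 85.51535753228121}
```

View pics/top0.png

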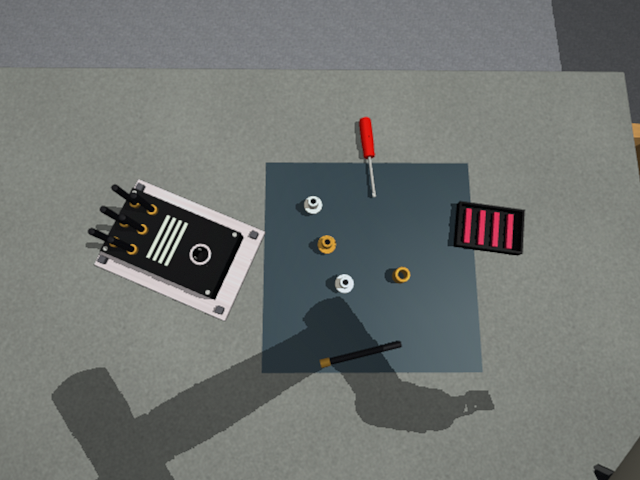

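View pics/scene0.png

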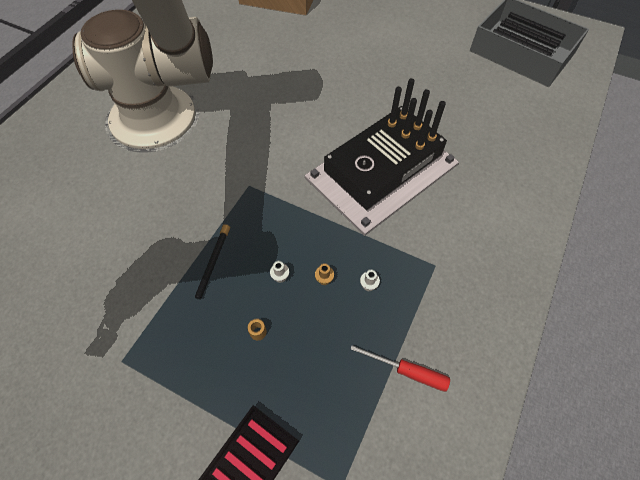

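Top view: candidates are the brass shouldered piece (327,244), brass plain tube (402,274) = spacer, and white look-alikes (313,205) and (344,284). Choice: (327,244); in the scene view it is at (324,273) and shows a shoulder and neck. The bore ring is at (200,254) top and (364,163) scene.

```bash
cat > h.py <<'E'
from bench import arm, optics
import cv2,numpy as np
from scipy.spatial.transform import Rotation as R
np.set_printoptions(precision=2,suppress=True)
def ray(name,uv,st=None):
    i=optics.camera_info(name);K=i["camera_matrix"];p=(np.array(uv,float)-[K[0,2],K[1,2]])/K[0,0]
    if name=="wrist":
        T=np.eye(4);T[:3,:3]=R.from_quat(st["ee_rot"]).as_matrix();T[:3,3]=st["position"]
        C=T@i["T_tool_cam"]; r=np.hypot(*p); s=np.sinc(r/np.pi); d=np.array([p[0]*s,-p[1]*s,-np.cos(r)])
    else: C=np.linalg.inv(i["view"]); d=np.array([p[0],-p[1],-1])
    return C[:3,3],C[:3,:3]@d
def onz(name,uv,z,st=None):
    o,d=ray(name,uv,st); return o+d*(z-o[2])/d[2]
def tri(rs):
    A=0;b=0
    for o,d in rs:
        d=d/np.linalg.norm(d);P=np.eye(3)-np.outer(d,d);A=A+P;b=b+P@o
    return np.linalg.solve(A,b)
def blob(m,c):
    n,l,s,ce=cv2.connectedComponentsWithStats(m.astype(np.uint8)); k=1+np.argmin(np.linalg.norm(ce[1:]-c,axis=1)); return l==k,s[k],ce[k]
E
python3 - <<'E'
from h import *
crops=[]
for n,cb,cr,cs in(("top",(327,244),(200,254),(402,274)),("scene",(324,273),(364,163),(257,328))):
    im=cv2.imread(f"pics/{n}0.png");h=cv2.cvtColor(im,cv2.COLOR_BGR2HSV)
    br=(h[...,1]>110)&(h[...,0]>8)&(h[...,0]<28)&(h[...,2]>50)
    for c in(cb,cs):
        w=np.zeros(br.shape,bool);w[c[1]-25:c[1]+25,c[0]-25:c[0]+25]=1
        m,s,ce=blob(br&w,c);print(n,"brass",s,ce,[onz(n,ce,z)[:2] for z in(20,32,40)])
    w=np.zeros(br.shape,bool);w[cr[1]-16:cr[1]+16,cr[0]-16:cr[0]+16]=1
    m=w&(im.min(2)>110);ys,xs=np.nonzero(m)
    e=cv2.fitEllipse(cv2.convexHull(np.c_[xs,ys].astype(np.int32)));print(n,"ring",e,onz(n,e[0],75))
    for c in(cb,cr): crops.append(cv2.resize(im[c[1]-25:c[1]+25,c[0]-25:c[0]+25],(300,300),interpolation=cv2.INTER_CUBIC))
cv2.imwrite("pics/c1.png",np.vstack([np.hstack(crops[:2]),np.hstack(crops[2:])]))
E
```

```text
top brass [318 235  18  19 258] [326.34 244.19] [array([ 553.01, -192.77]), array([ 550.7 , -192.25]), array([ 549.16, -191.9 ])]
top brass [392 267  18  16 198] [400.8  274.62] [array([ 493.45, -336.3 ]), array([ 491.98, -333.75]), array([ 491.  , -332.05])]
top ring ((199.78782653808594, 253.92098999023438), (20.939165115356445, 21.903532028198242), 55.89430236816406) [524.02  38.96  75.  ]
scene brass [315 264  19  21 281] [324.05 274.43] [array([ 551.31, -192.65]), array([ 553.75, -197.66]), array([ 555.38, -201.  ])]
scene brass [248 319  18  21 281] [256.62 329.05] [array([ 493.84, -338.87]), array([ 497.23, -341.48]), array([ 499.49, -343.22])]
scene ring ((367.9952392578125, 158.36509704589844), (19.171619415283203, 29.50908088684082), 47.477821350097656) [526.16  51.5   75.  ]
```

View pics/c1.png

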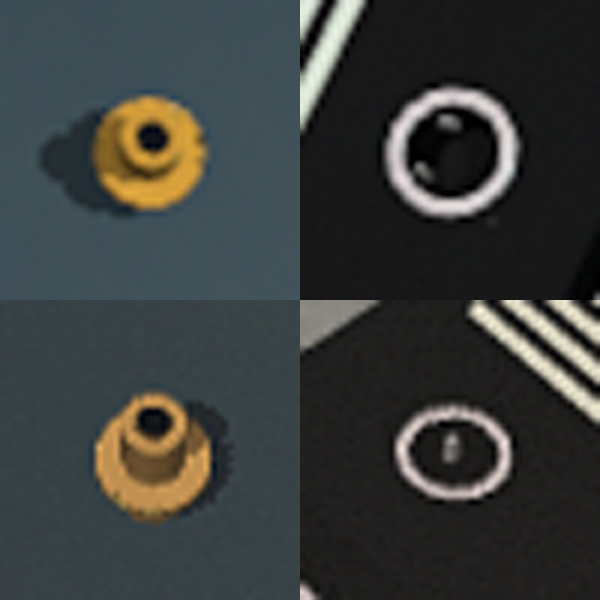

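The crop confirms the brass piece with shoulder and hollow neck (hole at top ≈(327.3,241.8), scene ≈(324.3,268)). The bore ring is at top (199.8,253.9) and scene (364.7,163.3); my scene ellipse caught a stripe, so I'm using the crop centres.

```bash
python3 - <<'E'
from h import *
a,b=(326.8,241.4),(323.9,267.6)
print(onz("top",a,51),onz("scene",b,51),tri([ray("top",a),ray("scene",b)]))
a,b=(199.8,253.9),(364.3,162.9)
print(onz("top",a,75),onz("scene",b,75),tri([ray("top",a),ray("scene",b)]))
# nest axes: corners from top view at z=12
for uv in((139,181),(265,232),(225,319),(95,264)): print(onz("top",uv,12))
st=arm.read_state(); Rm=R.from_quat(st["ee_rot"]).as_matrix(); print(Rm, st["position"])
E
```

```text
[ 552.39 -192.32   51.  ] [ 551.35 -193.72   51.  ] [ 551.85 -192.89   50.44]
[524.05  38.94  75.  ] [524.31  37.65  75.  ] [524.09  39.14  73.41]
[683.33 183.35  12.  ]
[578.85 -71.96  12.  ]
[409.28   0.61  12.  ]
[514.56 255.75  12.  ]
[[-0.94 -0.35 -0.  ]
 [-0.35  0.94  0.  ]
 [ 0.    0.   -1.  ]] [ 220.49 -584.26  230.33]
```

Call:
{"op": "step_arm", "data": {"motion": [{"slide":[-52,29,0],"dr":[0,0,0],"jaw":50},{"slide":[-104,58,0],"dr":[0,0,0],"jaw":50},{"slide":[-156,87,0],"dr":[0,0,0],"jaw":50},{"slide":[-208,116,20],"dr":[0,0,0],"jaw":50},{"slide":[-260,145,40],"dr":[0,0,0],"jaw":50},{"slide":[-312,174,60],"dr":[0,0,0],"jaw":50},{"slide":[-364,203,80],"dr":[0,0,0],"jaw":50},{"slide":[-410,228,100],"dr":[0,0,0],"jaw":50}]}}

```text
clock: 1.1
position: [524.7, -224.8, 130.5]
ee_rot: [-0.18, 0.984, 0.0, -0.0]
contact_force: [0.7, -0.4, 0.7]
gripper_width: 49.9
grasp_force: 0.0
```

Call:
{"op": "step_arm", "data": {"motion": [{"slide":[-38,21,0],"dr":[0,0,0],"jaw":50},{"slide":[-38,21,0],"dr":[0,0,0],"jaw":50},{"slide":[-38,21,0],"dr":[0,0,0],"jaw":50},{"slide":[-38,21,0],"dr":[0,0,0],"jaw":50},{"slide":[-38,21,0],"dr":[0,0,0],"jaw":50},{"slide":[-38,21,0],"dr":[0,0,0],"jaw":50},{"slide":[-38,21,0],"dr":[0,0,0],"jaw":50},{"slide":[-38,21,0],"dr":[0,0,0],"jaw":50}]}}

```text
clock: 2.1
position: [551.9, -193.7, 131.4]
ee_rot: [-0.179, 0.984, 0.0, 0.0]
contact_force: [0.3, -0.9, 0.2]
gripper_width: 49.7
grasp_force: 0.0
```

```bash
python3 - <<'E'
from h import *
st=arm.read_state(); im=optics.get_image("wrist"); cv2.imwrite("pics/w1.png",im)
np.save("st1.npy",st,allow_pickle=True)
print(st["position"],R.from_quat(st["ee_rot"]).as_matrix(),st["gripper_width"],st["clock"],st["contact_force"])
E
```

```text
[ 551.87 -193.68  131.36] [[-0.94 -0.35  0.  ]
 [-0.35  0.94  0.  ]
 [-0.   -0.   -1.  ]] 49.72038290103462 2.1 [ 0.29 -0.93  0.23]
```

View pics/w1.png

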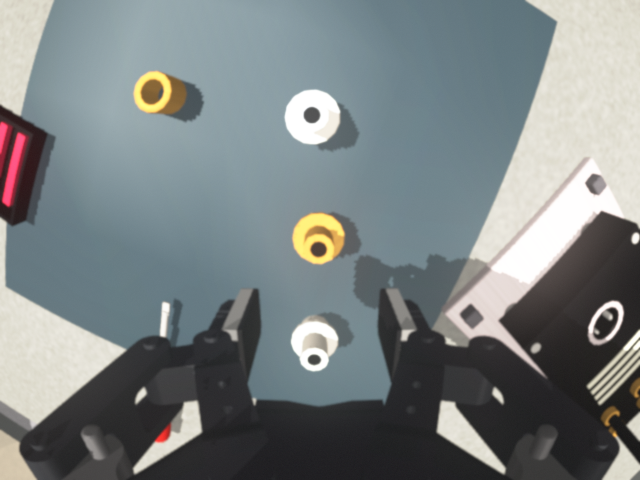

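The wrist view shows the brass bushing at (319,249) with its neck hole, white look-alikes ahead at (312,115) and behind at (315,358), and the bore at (606,323).

```bash
python3 - <<'E'
from h import *
st=np.load("st1.npy",allow_pickle=True).item()
im=cv2.imread("pics/w1.png");
w=im[236:262,304:334];m=(w.max(2)<70);m,s,c=blob(m,(15,13));print(s,c+[304,236])
p=onz("wrist",c+[304,236],51,st);print(p, onz("wrist",(606,323),75,st))
Rm=R.from_quat(st["ee_rot"]).as_matrix();print(Rm.T@(p-st["position"]))
E
```

```text
Traceback (most recent call last):
  File "h.py", line 20, in blob
    n,l,s,ce=cv2.connectedComponentsWithStats(m.astype(np.uint8)); k=1+np.argmin(np.linalg.norm(ce[1:]-c,axis=1)); return l==k,s[k],ce[k]
                                                                       ~~~~~~~~~^^^^^^^^^^^^^^^^^^^^^^^^^^^^^^^^^
ValueError: attempt to get argmin of an empty sequence
```

```bash
python3 - <<'E'
from h import *
st=np.load("st1.npy",allow_pickle=True).item()
im=cv2.imread("pics/w1.png");
w=im[236:262,304:334];m=(w[...,2]<120);m,s,c=blob(m,(15,13));print(s,c+[304,236])
p=onz("wrist",c+[304,236],51,st);print(p, onz("wrist",(606,323),75,st))
Rm=R.from_quat(st["ee_rot"]).as_matrix();print(Rm.T@(p-st["position"]))
E
```

```text
[  7   7  15  13 150] [318.14 249.01]
[ 553.25 -193.23   51.  ] [525.08  38.27  75.  ]
[-1.44 -0.06 80.36]
```

Call:
{"op": "step_arm", "data": {"motion": [{"slide":[-1,0,20],"dr":[0,0,0],"jaw":50},{"slide":[-1,0,45],"dr":[0,0,0],"jaw":50},{"slide":[-1,0,70],"dr":[0,0,0],"jaw":50},{"slide":[-1,0,90],"dr":[0,0,0],"jaw":50},{"slide":[-1,0,100],"dr":[0,0,0],"jaw":50},{"slide":[-1,0,101.5],"dr":[0,0,0],"jaw":50},{"slide":[-1,0,101.5],"dr":[0,0,0],"jaw":40},{"slide":[-1,0,101.5],"dr":[0,0,0],"jaw":30}]}}

```text
clock: 3.15
position: [553.4, -193.3, 30.7]
ee_rot: [-0.179, 0.984, -0.0, 0.001]
contact_force: [-0.1, 0.2, -0.6]
gripper_width: 30.0
grasp_force: 0.0
```

Call:
{"op": "step_arm", "data": {"motion": [{"slide":[0,0,0],"dr":[0,0,0],"jaw":24},{"slide":[0,0,0],"dr":[0,0,0],"jaw":20},{"slide":[0,0,0],"dr":[0,0,0],"jaw":15},{"slide":[0,0,0],"dr":[0,0,0],"jaw":10},{"slide":[0,0,0],"dr":[0,0,0],"jaw":10},{"slide":[0,0,0],"dr":[0,0,0],"jaw":10},{"slide":[0,0,0],"dr":[0,0,0],"jaw":10},{"slide":[0,0,0],"dr":[0,0,0],"jaw":10}]}}

```text
clock: 4.15
position: [553.3, -193.5, 30.4]
ee_rot: [-0.18, 0.984, -0.0, 0.0]
contact_force: [-0.9, -0.3, 5.7]
gripper_width: 18.1
grasp_force: 58.7
```

Call:
{"op": "step_arm", "data": {"motion": [{"slide":[0,0,-10],"dr":[0,0,0],"jaw":10},{"slide":[0,0,-40],"dr":[0,0,0],"jaw":10},{"slide":[0,0,-80],"dr":[0,0,0],"jaw":10},{"slide":[0,20,-110],"dr":[0,0,0],"jaw":10},{"slide":[-10,60,-120],"dr":[0,0,0],"jaw":10},{"slide":[-20,100,-120],"dr":[0,0,0],"jaw":10},{"slide":[-30,140,-120],"dr":[0,0,0],"jaw":10},{"slide":[-40,175,-120],"dr":[0,0,0],"jaw":10}]}}

```text
clock: 5.15
position: [527.4, -13.9, 149.6]
ee_rot: [-0.179, 0.984, 0.0, -0.001]
contact_force: [0.2, 0.2, -0.7]
gripper_width: 17.7
grasp_force: 58.8
```

Call:
{"op": "step_arm", "data": {"motion": [{"slide":[-9,25,0],"dr":[0,0,0],"jaw":10},{"slide":[-15,45,0],"dr":[0,0,0],"jaw":10},{"slide":[-15,52,0],"dr":[0,0,0],"jaw":10},{"slide":[-15,52,0],"dr":[0,0,0],"jaw":10},{"slide":[-15,52,0],"dr":[0,0,0],"jaw":10},{"slide":[-15,52,0],"dr":[0,0,0],"jaw":10},{"slide":[-15,52,0],"dr":[0,0,0],"jaw":10},{"slide":[-15,52,0],"dr":[0,0,0],"jaw":10}]}}

```text
clock: 6.15
position: [524.2, 38.3, 149.8]
ee_rot: [-0.179, 0.984, 0.0, 0.0]
contact_force: [-0.1, 1.2, -1.7]
gripper_width: 18.1
grasp_force: 58.8
```

```bash
python3 - <<'E'
from h import *
st=arm.read_state(); im=optics.get_image("wrist"); s=optics.get_image("scene");t=optics.get_image("top"); cv2.imwrite("pics/w2.png",im);cv2.imwrite("pics/s2.png",s);cv2.imwrite("pics/t2.png",t)
np.save("st2.npy",st,allow_pickle=True)
print(st)
c=cv2.resize(s[90:190,300:430],(650,500))
cv2.imwrite("pics/s2c.png",c)
E
```

```text
{'clock': 6.15, 'joints': array([ 0.38,  0.29, -0.35, -0.  , -0.93, -1.59]), 'joint_vel': array([ 0.,  0., -0., -0., -0., -0.]), 'joint_efforts': array([ -0.03, -32.5 ,  16.58,   3.75,  -0.  ,   0.  ]), 'position': array([524.21,  38.32, 149.8 ]), 'ee_rot': array([-0.18,  0.98,  0.  ,  0.  ]), 'contact_force': array([-0.15,  1.22, -1.66]), 'wrist_torque': array([-0.  , -0.02, -0.03]), 'grasp_force': 58.78183364868164, 'gripper_width': 18.06155284322798}
```

View pics/w2.png

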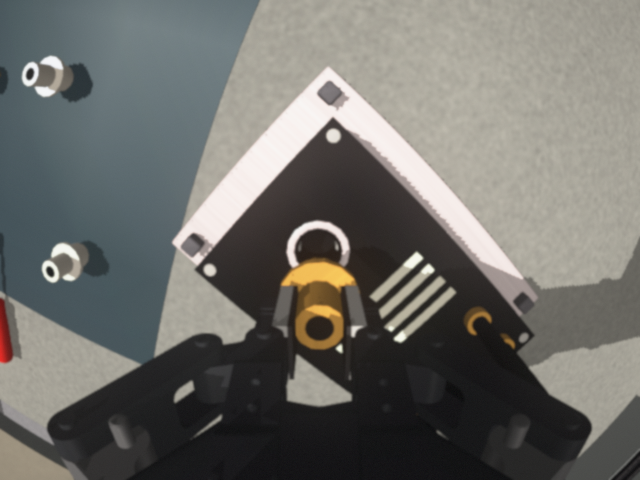

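View pics/s2c.png

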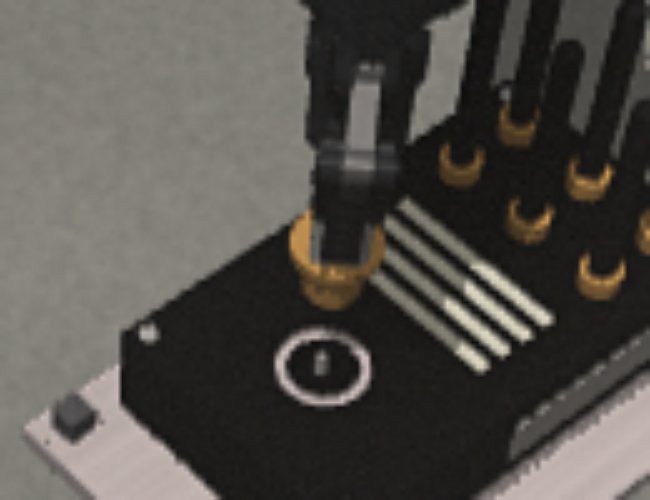

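The bushing is held upright in the jaws, neck hole at wrist (320,327) and shoulder ahead of it. The ring is ahead, centre about (318,250), partly hidden below. Computing the offset between held bushing and bore.

```bash
python3 - <<'E'
from h import *
st=np.load("st2.npy",allow_pickle=True).item()
im=cv2.imread("pics/w2.png");Rm=R.from_quat(st["ee_rot"]).as_matrix()
g=im[...,:].min(2)>150
w=np.zeros(g.shape,bool);w[215:262,280:356]=1
ys,xs=np.nonzero(g&w); 
# ring pixels -> plane z=75 -> circle fit of outer/mean
P=np.array([onz("wrist",(x,y),75,st)[:2] for x,y in zip(xs,ys)])
A=np.c_[2*P,np.ones(len(P))];s=np.linalg.lstsq(A,(P**2).sum(1),rcond=None)[0]
print("ring",len(P),s[:2],np.sqrt(s[2]+s[0]**2+s[1]**2))
b=im[310:348,302:340]; m,ss,c=blob(b[...,2]<110,(18,17));c=c+[302,310];print(ss,c)
zt=149.8-30.4+51
n=onz("wrist",c,zt,st);print("neck",n,"tool diff bore-neck",Rm.T@np.r_[s[:2]-n[:2],0],"bore-tcp",Rm.T@np.r_[s[:2]-st["position"][:2],0])
h=cv2.cvtColor(im,cv2.COLOR_BGR2HSV);br=(h[...,1]>110)&(h[...,0]>8)&(h[...,0]<28)&(h[...,2]>60)
# shoulder front arc (top edge per column), lower rim z=+22 / upper rim z=+27
Q=[(x,np.nonzero(br[250:300,x])[0][0]+250) for x in range(292,348) if br[250:300,x].any()]
for z in(22,27):
    P=np.array([onz("wrist",q,149.8-30.4+z,st)[:2] for q in Q]);A=np.c_[2*P,np.ones(len(P))];s2=np.linalg.lstsq(A,(P**2).sum(1),rcond=None)[0]
    print("shoulder",z,s2[:2],np.sqrt(s2[2]+s2[0]**2+s2[1]**2))
E
```

```text
ring 742 [524.79  38.13] 16.82970648513499
[  3   6  29  25 563] [319.02 327.94]
neck [523.97  38.68 170.4 ] tool diff bore-neck [-0.58 -0.81 -0.  ] bore-tcp [-0.48 -0.38 -0.  ]
shoulder 22 [520.24  37.26] 14.10912415571569
shoulder 27 [518.17  36.48] 13.640660865330783
```

```bash
python3 - <<'E'
from h import *
st=np.load("st2.npy",allow_pickle=True).item()
Rm=R.from_quat(st["ee_rot"]).as_matrix();T=np.eye(4);T[:3,:3]=Rm;T[:3,3]=st["position"]
def pw(p):
    i=optics.camera_info("wrist");K=i["camera_matrix"];q=np.linalg.inv(T@i["T_tool_cam"])@np.r_[p,1];x,y,z=q[0],-q[1],-q[2];r=np.hypot(x,y);th=np.arctan2(r,z);return np.array([x,y])/r*th*K[0,0]+[K[0,2],K[1,2]]
def ps(p,n):
    i=optics.camera_info(n);K=i["camera_matrix"];q=i["view"]@np.r_[p,1];return np.array([q[0],-q[1]])/-q[2]*K[0,0]+[K[0,2],K[1,2]]
z0=119.4
def circ(r,z): return [np.array([524.2+r*np.cos(a),38.4+r*np.sin(a),z0+z]) for a in np.linspace(0,6.28,60)]
for r,z in((18,27),(18,22),(10,51),(9.8,0)):
    w=np.array([pw(p) for p in circ(r,z)]);s=np.array([ps(p,"scene") for p in circ(r,z)])
    print(r,z,"wrist",w.min(0),w.max(0),"scene",s.min(0),s.max(0),"crop",(s.min(0)-[300,90])*5,(s.max(0)-[300,90])*5)
im=cv2.imread("pics/w2.png"); sc=cv2.imread("pics/s2.png")
for z,i,name in(((26),im,"w"),):
    for r,zz,c in((18,27,(0,255,0)),(18,22,(255,255,0)),(10,51,(0,0,255)),(9.8,0,(255,0,255))):
        for p in circ(r,zz):
            cv2.circle(im,tuple(np.round(pw(p)).astype(int)),0,c,-1)
            cv2.circle(sc,tuple(np.round(ps(p,"scene")).astype(int)),0,c,-1)
cv2.imwrite("pics/o2.png",np.hstack([cv2.resize(im[210:360,250:390],(400,428),interpolation=0),cv2.resize(sc[95:181,320:400],(398,428),interpolation=0)]))
E
```

```text
18 27 wrist [276.8  261.55] [359.53 335.84] scene [358.01 130.11] [377.62 144.92] crop [290.04 200.55] [388.11 274.6 ]
18 22 wrist [277.96 257.59] [358.4  330.31] scene [357.81 132.02] [377.31 146.79] crop [289.03 210.1 ] [386.56 283.95]
10 51 wrist [291.46 304.55] [344.72 350.24] scene [363.48 123.92] [374.67 132.25] crop [317.39 169.6 ] [373.35 211.27]
9.8 0 wrist [298.73 258.57] [337.79 294.7 ] scene [361.28 143.46] [371.65 151.4 ] crop [306.39 267.29] [358.23 307.01]
```

View pics/o2.png

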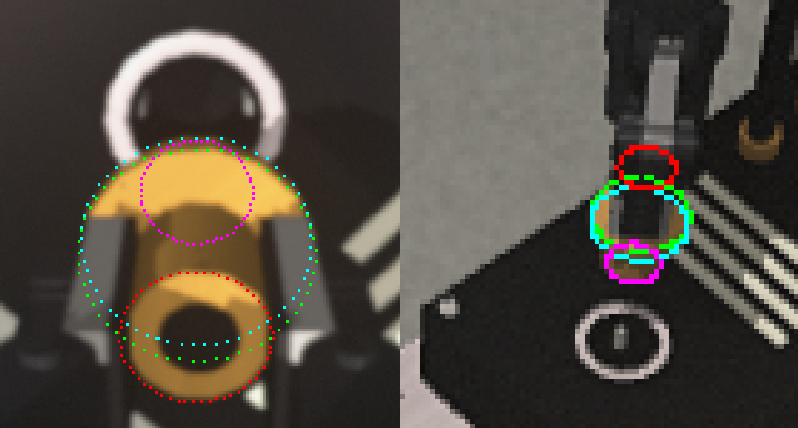

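The overlay fits: held bushing is upright and centred at the TCP, with the bore about (-0.5,-0.4) mm away in tool axes. Descending into the mouth.

Call:
{"op": "step_arm", "data": {"motion": [{"slide":[-0.5,-0.4,10],"dr":[0,0,0],"jaw":10},{"slide":[-0.5,-0.4,20],"dr":[0,0,0],"jaw":10},{"slide":[-0.5,-0.4,30],"dr":[0,0,0],"jaw":10},{"slide":[-0.5,-0.4,38],"dr":[0,0,0],"jaw":10},{"slide":[-0.5,-0.4,42],"dr":[0,0,0],"jaw":10},{"slide":[-0.5,-0.4,45],"dr":[0,0,0],"jaw":10},{"slide":[-0.5,-0.4,47],"dr":[0,0,0],"jaw":10},{"slide":[-0.5,-0.4,48],"dr":[0,0,0],"jaw":10}]}}

```text
clock: 7.3
position: [524.9, 38.4, 101.9]
ee_rot: [-0.179, 0.984, 0.0, 0.0]
contact_force: [-0.7, 0.1, -1.8]
gripper_width: 17.6
grasp_force: 58.8
```

Call:
{"op": "step_arm", "data": {"motion": [{"slide":[0,0,0.5],"dr":[0,0,0],"jaw":10},{"slide":[0,0,1],"dr":[0,0,0],"jaw":10},{"slide":[0,0,1.5],"dr":[0,0,0],"jaw":10},{"slide":[0,0,2],"dr":[0,0,0],"jaw":10},{"slide":[0,0,2.5],"dr":[0,0,0],"jaw":10},{"slide":[0,0,3],"dr":[0,0,0],"jaw":10},{"slide":[0,0,3],"dr":[0,0,0],"jaw":10},{"slide":[0,0,3],"dr":[0,0,0],"jaw":10}]}}

```text
clock: 8.3
position: [524.8, 38.3, 98.8]
ee_rot: [-0.179, 0.984, -0.0, -0.0]
contact_force: [1.1, -0.9, -1.7]
gripper_width: 17.4
grasp_force: 58.8
```

Call:
{"op": "step_arm", "data": {"motion": [{"slide":[0,0,1],"dr":[0,0,0],"jaw":10},{"slide":[0,0,2],"dr":[0,0,0],"jaw":10},{"slide":[0,0,3],"dr":[0,0,0],"jaw":10},{"slide":[0,0,4],"dr":[0,0,0],"jaw":10},{"slide":[0,0,5],"dr":[0,0,0],"jaw":10},{"slide":[0,0,6],"dr":[0,0,0],"jaw":10},{"slide":[0,0,6],"dr":[0,0,0],"jaw":10},{"slide":[0,0,6],"dr":[0,0,0],"jaw":10}]}}

```text
clock: 9.3
position: [525.3, 38.3, 93.3]
ee_rot: [-0.18, 0.984, -0.0, 0.001]
contact_force: [1.4, -2.5, 3.6]
gripper_width: 17.9
grasp_force: 59.2
```

Call:
{"op": "step_arm", "data": {"motion": [{"slide":[0,0,1],"dr":[0,0,0],"jaw":10},{"slide":[0,0,2],"dr":[0,0,0],"jaw":10},{"slide":[0,0,3],"dr":[0,0,0],"jaw":10},{"slide":[0,0,4],"dr":[0,0,0],"jaw":10},{"slide":[0,0,5],"dr":[0,0,0],"jaw":10},{"slide":[0,0,6],"dr":[0,0,0],"jaw":10},{"slide":[0,0,6],"dr":[0,0,0],"jaw":10},{"slide":[0,0,6],"dr":[0,0,0],"jaw":10}]}}

```text
clock: 10.3
position: [525.5, 38.5, 88.0]
ee_rot: [-0.18, 0.984, -0.0, 0.001]
contact_force: [-1.3, -0.8, 9.3]
gripper_width: 17.8
grasp_force: 59.6
```

Call:
{"op": "step_arm", "data": {"motion": [{"slide":[0,0,0.7],"dr":[0,0,0],"jaw":10},{"slide":[0,0,1.4],"dr":[0,0,0],"jaw":10},{"slide":[0,0,2.1],"dr":[0,0,0],"jaw":10},{"slide":[0,0,2.8],"dr":[0,0,0],"jaw":10},{"slide":[0,0,3.5],"dr":[0,0,0],"jaw":10},{"slide":[0,0,4],"dr":[0,0,0],"jaw":10},{"slide":[0,0,4],"dr":[0,0,0],"jaw":10},{"slide":[0,0,4],"dr":[0,0,0],"jaw":10}]}}

```text
clock: 11.3
position: [525.7, 38.5, 84.4]
ee_rot: [-0.18, 0.984, -0.0, 0.001]
contact_force: [-1.4, -1.0, 11.0]
gripper_width: 17.9
grasp_force: 59.9
```

Call:
{"op": "step_arm", "data": {"motion": [{"slide":[0,0,0.5],"dr":[0,0,0],"jaw":10},{"slide":[0,0,1],"dr":[0,0,0],"jaw":10},{"slide":[0,0,1.5],"dr":[0,0,0],"jaw":10},{"slide":[0,0,2],"dr":[0,0,0],"jaw":10},{"slide":[0,0,2.5],"dr":[0,0,0],"jaw":10},{"slide":[0,0,3],"dr":[0,0,0],"jaw":10},{"slide":[0,0,3],"dr":[0,0,0],"jaw":10},{"slide":[0,0,3],"dr":[0,0,0],"jaw":10}]}}

```text
clock: 12.3
position: [525.7, 38.4, 81.6]
ee_rot: [-0.18, 0.984, -0.0, 0.001]
contact_force: [-0.9, -1.4, 12.1]
gripper_width: 17.9
grasp_force: 59.9
```

Call:
{"op": "step_arm", "data": {"motion": [{"slide":[0,0,0.5],"dr":[0,0,0],"jaw":10},{"slide":[0,0,1],"dr":[0,0,0],"jaw":10},{"slide":[0,0,1.5],"dr":[0,0,0],"jaw":10},{"slide":[0,0,2],"dr":[0,0,0],"jaw":10},{"slide":[0,0,2.5],"dr":[0,0,0],"jaw":10},{"slide":[0,0,3],"dr":[0,0,0],"jaw":10},{"slide":[0,0,3],"dr":[0,0,0],"jaw":10},{"slide":[0,0,3],"dr":[0,0,0],"jaw":10}]}}

```text
clock: 13.3
position: [525.7, 38.4, 78.9]
ee_rot: [-0.18, 0.984, -0.0, 0.001]
contact_force: [-3.6, -1.3, 15.4]
gripper_width: 17.9
grasp_force: 60.3
```

Call:
{"op": "step_arm", "data": {"motion": [{"slide":[0,0,0.3],"dr":[0,0,0],"jaw":10},{"slide":[0,0,0.6],"dr":[0,0,0],"jaw":10},{"slide":[0,0,0.9],"dr":[0,0,0],"jaw":10},{"slide":[0,0,1.2],"dr":[0,0,0],"jaw":10},{"slide":[0,0,1.5],"dr":[0,0,0],"jaw":10},{"slide":[0,0,1.5],"dr":[0,0,0],"jaw":10},{"slide":[0,0,1.5],"dr":[0,0,0],"jaw":10},{"slide":[0,0,1.5],"dr":[0,0,0],"jaw":10}]}}

```text
clock: 14.3
position: [525.7, 38.4, 77.9]
ee_rot: [-0.18, 0.984, -0.0, 0.001]
contact_force: [-3.5, -1.1, 18.0]
gripper_width: 17.7
grasp_force: 60.6
```

Call:
{"op": "step_arm", "data": {"motion": [{"slide":[0,0,0.3],"dr":[0,0,0],"jaw":10},{"slide":[0,0,0.6],"dr":[0,0,0],"jaw":10},{"slide":[0,0,0.9],"dr":[0,0,0],"jaw":10},{"slide":[0,0,1.2],"dr":[0,0,0],"jaw":10},{"slide":[0,0,1.2],"dr":[0,0,0],"jaw":10},{"slide":[0,0,1.2],"dr":[0,0,0],"jaw":10},{"slide":[0,0,1.2],"dr":[0,0,0],"jaw":10},{"slide":[0,0,1.2],"dr":[0,0,0],"jaw":10}]}}

```text
clock: 15.3
position: [525.7, 38.4, 77.0]
ee_rot: [-0.18, 0.984, -0.0, 0.001]
contact_force: [-4.2, -1.2, 19.7]
gripper_width: 17.8
grasp_force: 60.8
```

Call:
{"op": "step_arm", "data": {"motion": [{"slide":[0,0,-1],"dr":[0,0,0],"jaw":10},{"slide":[0,0,-2],"dr":[0,0,0],"jaw":10},{"slide":[0,0,-3],"dr":[0,0,0],"jaw":10},{"slide":[0,0,-4],"dr":[0,0,0],"jaw":10},{"slide":[0,0,-5],"dr":[0,0,0],"jaw":10},{"slide":[0,0,-6],"dr":[0,0,0],"jaw":10},{"slide":[0,0,-6],"dr":[0,0,0],"jaw":10},{"slide":[0,0,-6],"dr":[0,0,0],"jaw":10}]}}

```text
clock: 16.3
position: [525.7, 38.4, 81.3]
ee_rot: [-0.18, 0.984, -0.0, 0.001]
contact_force: [-0.3, -2.2, 8.9]
gripper_width: 18.0
grasp_force: 59.8
```

Call:
{"op": "step_arm", "data": {"motion": [{"slide":[0,0,-1],"dr":[0,0,0],"jaw":10},{"slide":[0,0,-2],"dr":[0,0,0],"jaw":10},{"slide":[0,0,-2],"dr":[0,0,0],"jaw":10},{"slide":[0,0,-2],"dr":[0,0,0],"jaw":25},{"slide":[0,0,-2],"dr":[0,0,0],"jaw":40},{"slide":[0,0,-2],"dr":[0,0,0],"jaw":50},{"slide":[0,0,-2],"dr":[0,0,0],"jaw":50},{"slide":[0,0,-2],"dr":[0,0,0],"jaw":50}]}}

```text
clock: 17.3
position: [524.7, 38.4, 82.0]
ee_rot: [-0.179, 0.984, 0.0, -0.0]
contact_force: [-0.1, -0.0, 0.1]
gripper_width: 49.7
grasp_force: 0.0
```

Call:
{"op": "step_arm", "data": {"motion": [{"slide":[0,0,-10],"dr":[0,0,0],"jaw":50},{"slide":[0,0,-30],"dr":[0,0,0],"jaw":50},{"slide":[0,0,-60],"dr":[0,0,0],"jaw":50},{"slide":[0,0,-90],"dr":[0,0,0],"jaw":50},{"slide":[30,0,-110],"dr":[0,0,0],"jaw":50},{"slide":[50,0,-110],"dr":[0,0,0],"jaw":50},{"slide":[50,0,-110],"dr":[0,0,0],"jaw":50},{"slide":[50,0,-110],"dr":[0,0,0],"jaw":50}]}}

```text
clock: 18.3
position: [478.6, 20.9, 192.6]
ee_rot: [-0.18, 0.984, -0.0, 0.001]
contact_force: [1.4, 0.7, -0.2]
gripper_width: 50.0
grasp_force: 0.0
```

```bash
python3 - <<'E'
from h import *
st=arm.read_state(); im=optics.get_image("wrist"); s=optics.get_image("scene"); cv2.imwrite("pics/w3.png",im)
np.save("st3.npy",st,allow_pickle=True);print(st["position"],st["contact_force"])
cv2.imwrite("pics/f3.png",np.hstack([cv2.resize(im[160:320,230:400],(400,376)),cv2.resize(s[120:200,320:405],(400,376))]))
cv2.imwrite("pics/s3.png",s)
E
```

```text
[478.64  20.89 192.6 ] [ 1.42  0.74 -0.24]
```

View pics/f3.png

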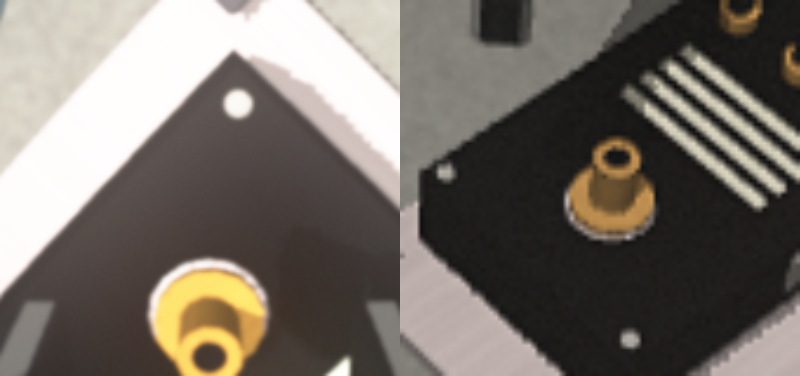

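The bushing sits in the ring, shoulder flush-looking, with a thin ring sliver showing around it. One numeric height check.

```bash
python3 - <<'E'
from h import *
st=np.load("st3.npy",allow_pickle=True).item()
im=cv2.imread("pics/w3.png");s=cv2.imread("pics/s3.png")
def hole(i,c,h,t):
    w=i[c[1]-h:c[1]+h,c[0]-h:c[0]+h,2];m,ss,ce=blob(w<t,(h,h));print(ss,ce+np.array(c)-h);return ce+np.array(c)-h
a=hole(im,(319,312),10,120); b=hole(s,(366,153),4,90)
print("neck top",tri([ray("wrist",a,st),ray("scene",b)]),"want z 104", onz("wrist",a,104,st),onz("scene",b,104))
# lowest brass row in scene vs prediction for shoulder home
h=cv2.cvtColor(s,cv2.COLOR_BGR2HSV);br=(h[...,1]>90)&(h[...,0]>6)&(h[...,0]<28)&(h[...,2]>50)
w=np.zeros(br.shape,bool);w[140:180,350:385]=1;m,ss,ce=blob(br&w,(365,162));print(ss)
i=optics.camera_info("scene");K=i["camera_matrix"]
for d in(0,1,2,3):
    P=[i["view"]@[524.7+18*np.cos(t),38.2+18*np.sin(t),75+d,1] for t in np.linspace(0,6.28,60)]
    print(d,max(-p[1]/-p[2]*K[0,0]+K[1,2] for p in P), "neck",-(p:=i["view"]@[524.7,38.2,104+d,1])[1]/-p[2]*K[0,0]+K[1,2])
E
```

```text
[  4   5  13  11 114] [318.61 311.69]
[ 1  2  6  5 19] [365.74 153.11]
neck top [524.87  38.27 104.27] want z 104 [525.52  38.83 104.  ] [524.49  37.81 104.  ]
[356 149  18  21 263]
0 169.96847068405162 neck 153.00494005681912
1 169.6453058068717 neck 152.65747459179477
2 169.3214743842257 neck 152.30927808698198
3 168.99697435180428 neck 151.9603482328767
```

The neck top measures 104.3 mm against 104 mm expected, so the shoulder is home.

```bash
python3 -c "
from bench import arm
print(arm.job_done())"
```

```text
the job is handed in; nothing more can be done
None
```

The brass bushing is pressed home in the bore, released, and the job is handed in; the neck top measured 104.3 mm against 104 mm expected, peak push was about 21 N, and it took about 18 s.

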